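# Key the claw flange onto its drive pin

### The job

On the bench stands a spindle head whose round metal flange was left riding high on the drive pin. Without lifting the flange, push it round with your fingertips until the notch in its rim is over the pin, then press it down until it is fully seated. Leave the mug, the tub and the sanding block where they stand, and take the fingers away at the end.

Things in the scene. Friction and masses are not known exactly. Their poses are not given: they have to be found in the camera images.
- stand: Spindle head bolted to the bench: grey square foot 116 x 116 x 12 mm with corner bolts, round bearing body, fixed upright spindle of 20 mm diameter with its top 90 mm above the bench. A grey round-ended ear reaches out 76 mm from the spindle axis along the stand's own -x and carries the drive pin. Origin on the spindle axis at bench height; z up.
- pin_tip (a point): Top of the fixed drive pin, an upright steel pin of 10 mm diameter with a domed end, 55 mm from the spindle axis and 60 mm above the bench. The flange hides most of it from above; the ear under it shows where it is.
- notch (a point): The flange's notch, at its underside, 55 mm from the spindle axis: a cut in the rim through the full thickness, open outward, about 16 mm wide here and 15 mm deep radially. It must come over pin_tip, to within about 3 mm either way, for the flange to go down; the pin's dome gives a little lead-in beyond that.
- flange_top (a point): On the spindle axis, level with the flange's top face: 86 mm above the bench while it rides on the pin, 76 mm when seated. The flange is a bright aluminium disc of 120 mm diameter, 26 mm thick except in its pocket. x points from the notch to the pocket.
- pocket (a point): Centre of the pocket's dark floor, 40 mm from the spindle axis, straight across it from the notch. The pocket is a 110-degree sector (55 each side of this point), open at the rim, 14 mm deep; its floor is 72 mm above the bench at the start. It ends at both sides in an upright radial wall: a fingertip in it pushes on either wall to turn the flange. A 13 mm radius collar surrounds the spindle.
- flange (a joint): Angle of the flange about the spindle, rad, growing counter-clockwise seen from above; 0 (or any full turn, 6.283) where the notch is over the pin. It turns freely both ways without a stop, against about 0.05 N m of friction, and stays where it is left. Starts between 0.7 and 5.5.
- flange_seat (a joint): How far the flange has gone down the spindle, m: 0 riding on top of the pin, 0.010 fully seated, negative if lifted. It fits snugly and neither falls nor springs back; with the notch over the pin, 3 to 10 N downward anywhere on its top slides it home. With the notch elsewhere, the pin stops it at 0.
- mug: White mug, 83 mm across, 86 mm high, standing on the bench between robot and spindle head; origin at the centre of its underside. Leave alone.
- screw_tub: Small pale open tub, 77 mm across, 48 mm high; origin at the centre of its underside. Leave alone.
- sanding_block: Sanding block lying on the bench, 65 x 112 x 30 mm; origin at the centre of its underside. Leave alone.

How it is judged (in metres and radians):
At the end, for the whole second after the job is handed in: The flange is down on its seat (at least 8.5 of its 10 mm), the notch round the pin (within 6 mm), and the mug, tub and sanding block are within 20 mm of where they stood (value of joint flange_seat above 0.0085 m and horizontal distance between notch and pin_tip below 0.006 m and distance of each of mug, screw_tub, sanding_block from where it was at the start of the episode below 0.02 m); the robot touches nothing.
It fails at once if the flange is lifted more than 5 mm off the pin (value of joint flange_seat below -0.005 m).
It fails at once if the mug, tub or sanding block is moved more than 20 mm, lifted or tipped over (distance of any of mug, screw_tub, sanding_block from where it was at the start of the episode above 0.02 m or angle between any of mug, screw_tub, sanding_block's own z axis and vertical above 0.5 rad).
It also fails if it takes over 53 s, if anything falls off the work surface, if the arm or the gripper's body presses on something with over 40 N, if the wrist force passes 120 N, or if a joint passes its speed limit or range.

### The arm

A 6-joint arm with a two-finger parallel gripper is mounted at the origin on the work surface; the furniture and walls round the work are solid. World frame = base frame: x ahead of the robot, y to its left, z up, the work surface at z = 0. Lengths are in mm, angles in rad, forces in N, time in s.
With the tool pointing down it reaches from about 300 to 875 mm from the base axis. Payload 6.4 kg.
Tool frame: the origin (TCP) lies on the centre line of the jaws, within the pads' length; the fingertips stand finger_overhang ahead of it and the grasp point (between the pads) lies 5 mm behind it (finger_overhang is the distance from the TCP to the fingertips, in mm); z points along the fingers, y is the line along which they close (so a half turn about z gives the same grasp; the last joint's range is limited). The gripper opens to 88 mm and grips with 3 to 60 N. Pads are 18 mm wide; open, the fingers measure 123 mm over their backs; the gripper's body (75 mm by 187 mm) begins 45 mm behind the grasp point.
Start: joints at [-1.506, 0.181, 1.607, -0, 1.354, -0.206], TCP at [153.83, -554.056, 252.714] pointing down, gripper open.
Joint ranges: [-2.99, 2.99], [-0.89, 2.07], [0.3, 2.58], [-1.14, 4.28], [0, 2.63], [-3.12, 3.12]. Speed limits (rad/s): [2.57, 2.57, 3.01, 3.14, 3.14, 3.14].

### API

Orientations are given as a unit quaternion [x, y, z, w].
In Python, from bench import * gives the robot as it stands. The module is installed in compiled form; this text tells all that it offers.
- The arm moves only by the tool step_arm, never from a script. Its argument "motion" is a list of rows, each a list of 3 entries, a list of its own where there are three numbers: the shift along the tool's x, y, z in cm, then the turn about the tool's z in degrees, then the opening, from 0 (shut) to 1 (fully open). A call has 1 to 5 rows; each row shifts and turns the commanded pose from where the row before left it, along the tool's axes as they then stand; what a row does not reach is not made up. A row lasts 1/12 s, in which the tool goes at most 41.7 mm and 7.16 degrees, less where a joint would pass 70% of its speed; a pose out of reach is approached as far as the arm can. A call is refused whole if a number of a shift passes 4.17 or a number of a turn 7.16, either way. A call with a gripper value outside its range is refused whole. The fingers move at their own pace and stop on an object; the grip force is fixed at half the most. Time passes only in rows, so rows that do not move let the fingers close. It gives the time, the measured TCP pose, the force, the opening and the grip force at its end, in the units of the state.
- get_state(): the state, without advancing time (a new reading comes with each control period).
- capture(name): name is "scene" or "top"; returns the picture (384x512x3 uint8, blue, green, red); there is no depth.
- get_calibration(name): a dict with "fov_y" (degrees; the focal length in pixels is half the picture's height over the tangent of half this angle, whatever the lens; pixels are square), "cx", "cy" (the principal point, pixels), "R" (3x3) and "t" (3): a world point X has camera coordinates R X + t. Camera axes: x right, y down, z forward; pixel columns grow to the right and rows downward; lengths in mm; the calibration is good to about 2 mm. A picture is of the moment at which its call begins. get_calibration takes no time and is no camera call.
- job_done(): hands the job in; it is judged then, once.
The state is a dict: "time_s": time; "joints": joint angles; "qd": joint speeds; "tau": joint torques, N m; "ee_pos": TCP position; "tcp_rot": TCP orientation; "contact_force": force on the tool from outside, world axes, zero at the start; "ft_torque": the same for the moment, N m; "finger_gap": finger opening in mm; "finger_force": force on a finger pad.
Only numpy, scipy, OpenCV 4.12 (cv2) and the standard library are available. Lean on these libraries where they do the work, as an engineer would, in place of code of your own. Each camera call takes 0.05 s, during which the arm holds its last target. There are 200 camera calls.

## Working session

There is one attempt and no reset: what is moved stays moved. The work goes in short steps, Python scripts to look and compute and a tool call to move; the robot and the scene stay as the last step left them, time stands still between calls to the robot, and variables do not carry over. Pictures are saved under pics/ and viewed, at most 10 in all, crops included, and the job is handed in when it is done.

Besides the shell and the picture viewer there is one more tool, called after "Call:" as name(argument=value, ...) on one line, values as JSON. step_arm: Moves the arm, as the interface text tells. Its arguments: {"type":"object","properties":{"motion":{"type":"array","items":{"type":"array"}}},"required":["motion"]}

```bash
mkdir -p pics
python3 - <<'E'
from bench import *
import cv2
print(get_state())
for n in("scene","top"):
    im=capture(n); cv2.imwrite(f"pics/{n}0.png",im); print(n,get_calibration(n))
E
```

```text
{'time_s': 0.0, 'joints': array([-1.50631341e+00,  1.81557300e-01,  1.60797350e+00, -1.52236438e-05,
        1.35380050e+00, -2.06310382e-01]), 'qd': array([-2.76495662e-04,  1.10935227e-03,  6.10894189e-05,  1.25319071e-03,
        2.66242381e-04,  1.48903584e-04]), 'tau': array([-1.10367171e-03, -4.33874345e+01, -3.41844857e+01,  7.02496665e-02,
        3.88093048e-02, -1.27388735e-04]), 'ee_pos': array([ 153.78391872, -553.53359647,  251.81765309]), 'tcp_rot': array([ 9.90847271e-01,  1.34984921e-01,  5.41819769e-05, -8.67663317e-04]), 'contact_force': array([ 0.43716531, -0.96675055,  0.6797828 ]), 'ft_torque': array([ 0.024611  , -0.00462658,  0.00200302]), 'finger_force': 0.0, 'finger_gap': 87.97593990448678}
scene {'fov_y': 47.652057942830574, 'cx': 251.75175023397603, 'cy': 186.20008466915138, 'R': array([[-0.78435721, -0.62028966, -0.00495087],
       [-0.41342655,  0.5286954 , -0.74132291],
       [ 0.46245244, -0.57941515, -0.67113027]]), 't': array([408.77043707, 225.53137231, 757.33724425])}
top {'fov_y': 42.600638574166624, 'cx': 256.9210416086317, 'cy': 199.19669330181375, 'R': array([[-0.00666668, -0.99996035, -0.00590355],
       [-0.99897957,  0.00692363, -0.04463045],
       [ 0.04466956,  0.00559999, -0.99898612]]), 't': array([  65.71507269,  485.18070922, 1118.74696506])}
```

View pics/scene0.png

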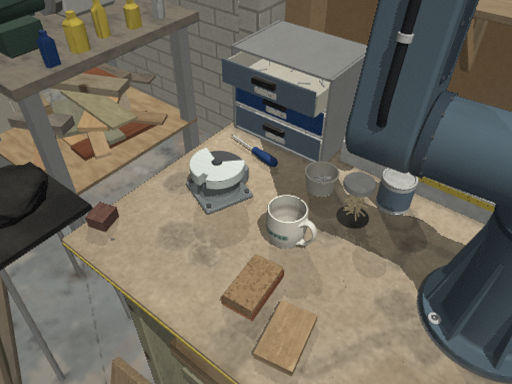

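View pics/top0.png

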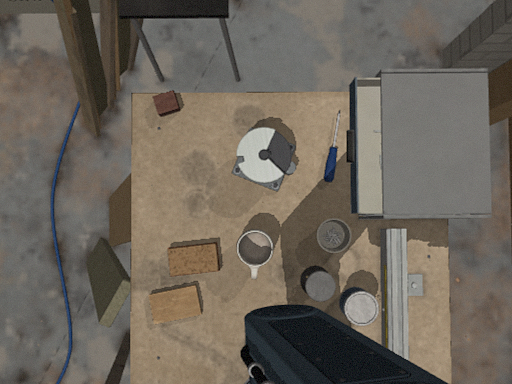

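```bash
cat > h.py <<'E'
from bench import *
import cv2, numpy as np
def cam(n):
    c=get_calibration(n); f=192/np.tan(np.radians(c["fov_y"]/2)); return c,f
def proj(n,X):
    c,f=cam(n); p=np.atleast_2d(X)@np.array(c["R"]).T+c["t"]
    return p[:,:2]/p[:,2:]*f+[c["cx"],c["cy"]]
def ray(n,uv,z):
    c,f=cam(n); R=np.array(c["R"]); d=R.T@np.array([(uv[0]-c["cx"])/f,(uv[1]-c["cy"])/f,1]); o=-R.T@c["t"]
    return o+d*(z-o[2])/d[2]
E
python3 - <<'E'
from h import *
a=cv2.imread("pics/top0.png")[110:210,215:315]; b=cv2.imread("pics/scene0.png")[130:230,170:270]
cv2.imwrite("pics/z1.png",np.hstack([cv2.resize(i,(400*1,400),interpolation=cv2.INTER_CUBIC) for i in(a,b)]))
print(ray("top",(265,154.5),90),ray("scene",(217,158),90),ray("top",(290,168),30), ray("top",(254,245),86), ray("top",(194,259),30),ray("top",(334,234),48))
E
```

```text
[577.80551428  44.02709488  90.        ] [584.41667734  40.86400288  90.        ] [554.85835107 -12.95775482  30.        ] [384.5125739   68.87730128  86.        ] [351.34850008 204.47103582  30.        ] [ 405.79116053 -107.62435549   48.        ]
```

View pics/z1.png

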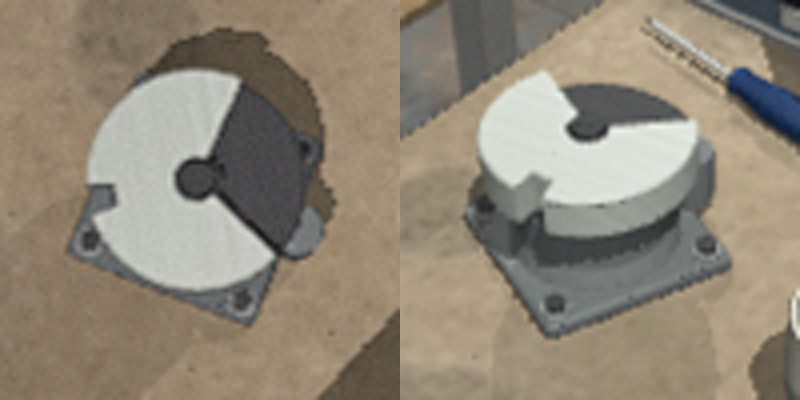

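```bash
cat >> h.py <<'E'
def Rz(a): c,s=np.cos(a),np.sin(a); return np.array([[c,-s],[s,c]])
E
python3 - <<'E'
from h import *
from scipy.optimize import least_squares
T=lambda x,y:(215+(x+.5)/4-.5,110+(y+.5)/4-.5); S=lambda x,y:(170+(x-400+.5)/4-.5,130+(y+.5)/4-.5)
# body frame, stand -x = ear. corners order fitted by guess of yaw
yaw0=np.radians(67.6)
obs=[("top",T(68,250),12),("top",T(250,326),12),("scene",S(550,336),12),("scene",S(731,260),12),("scene",S(466,213),12)]
C=np.array([[58,58],[58,-58],[-58,58],[-58,-58]])
c0=np.array([580,43.])
O=[]
for n,uv,z in obs:
    w=ray(n,uv,z)[:2]; k=np.argmin(np.linalg.norm(c0+C@Rz(yaw0).T-w,axis=1)); O.append((n,uv,np.r_[C[k],z])); print(n,w,C[k])
O+=[("top",T(197,179),np.array([0,0,90.])),("scene",S(587,125),np.array([0,0,90.]))]
def r(p):
    out=[]
    for n,uv,X in O:
        out.append(proj(n,np.r_[p[:2]+Rz(p[2])@X[:2],X[2]])[0]-uv)
    return np.concatenate(out)
s=least_squares(r,[*c0,yaw0]); print(s.x,np.degrees(s.x[2]),s.fun.round(1))
c=s.x[:2]
# notch angle at rim and walls, top z=86
cc=ray("top",T(197,180),86)[:2]
for uv in[T(102,197),T(240,78),T(278,258)]:
    for o in(c,cc):
        d=ray("top",uv,86)[:2]-o; print(np.hypot(*d),np.degrees(np.arctan2(d[1],d[0])))
for uv in[S(530,195),S(547,72),S(697,124)]:
        d=ray("scene",uv,86)[:2]-c; print("s",np.hypot(*d),np.degrees(np.arctan2(d[1],d[0])))
E
```

```text
top [548.26258258 120.13862053] [58 58]
top [503.7808783   15.95156135] [-58  58]
scene [543.12100288 125.62783806] [58 58]
scene [503.7117237   19.71578827] [-58  58]
scene [648.3149478   82.72930244] [ 58 -58]
[578.41527608  48.12290288   1.19076642] 68.22589044392116 [-1.5  1.   0.1  0.3 -0.3 -1.2  1.3 -0.8 -1.  -1.5 -0.8 -0.1  0.5 -0.2]
50.24107897096408 100.45953560342988
51.8794055820219 99.76889073376343
60.298270937308146 -24.79610883662588
59.889417140109494 -23.173611243916547
61.937620513848316 -133.58302797891056
60.47920498937893 -134.4886580481975
s 59.783171089916394 100.9136716324894
s 58.598923961902074 -24.3672800087874
s 58.32295965102039 -136.78711861581817
```

Call:
step_arm(motion=[[[2.6,-2.6,0],0,0],[[2.6,-2.6,0],0,0],[[2.6,-2.6,0],0,0],[[2.6,-2.6,0],0,0],[[2.6,-2.6,0],0,0]])

```text
time_s: 0.52
ee_pos: [244.7, -392.2, 252.2]
tcp_rot: [0.991, 0.135, -0.0, -0.0]
contact_force: [0.4, -0.8, 0.1]
finger_gap: 56.9
finger_force: 0.0
```

Call:
step_arm(motion=[[[2.6,-2.6,0],0,0],[[2.6,-2.6,0],0,0],[[2.6,-2.6,0],0,0],[[0,0,0],-7,0],[[0,0,0],-7,0]])

```text
time_s: 0.93
ee_pos: [299.5, -295.9, 252.5]
tcp_rot: [0.966, 0.259, 0.0, -0.0]
contact_force: [0.8, 0.1, 0.5]
finger_gap: 23.9
finger_force: 0.0
```

Call:
step_arm(motion=[[[0,0,0],-7,0],[[0,0,0],-7,0],[[0,0,0],-7,0],[[0,0,0],-7,0],[[0,0,0],-7,0]])

```text
time_s: 1.35
ee_pos: [298.5, -297.7, 252.4]
tcp_rot: [0.844, 0.536, 0.0, -0.0]
contact_force: [-0.0, -0.2, 0.3]
finger_gap: 0.5
finger_force: 0.0
```

Call:
step_arm(motion=[[[3.8,-0.2,0],0,0],[[3.8,-0.2,0],0,0],[[3.8,-0.2,0],0,0],[[3.8,-0.2,0],0,0],[[3.8,-0.2,0],0,0]])

```text
time_s: 1.77
ee_pos: [371.4, -120.5, 252.6]
tcp_rot: [0.846, 0.533, 0.0, 0.0]
contact_force: [0.9, -0.1, 0.2]
finger_gap: 0.1
finger_force: 0.0
```

Call:
step_arm(motion=[[[3.8,-0.2,0],0,0],[[3.8,-0.2,0],0,0],[[2.4,2.6,0],0,0],[[2.4,2.6,0],0,0],[[2.4,2.6,0],0,0]])

```text
time_s: 2.18
ee_pos: [503.0, -18.8, 252.6]
tcp_rot: [0.845, 0.534, 0.0, 0.0]
contact_force: [0.8, 0.2, 0.9]
finger_gap: 0.3
finger_force: 0.0
```

Call:
step_arm(motion=[[[2.4,2.6,0],0,0],[[2.4,2.6,0],0,0],[[2.4,2.6,0],0,0],[[0,0,3.7],0,0],[[0,0,3.7],0,0]])

```text
time_s: 2.6
ee_pos: [606.7, 11.5, 179.8]
tcp_rot: [0.845, 0.534, 0.002, 0.002]
contact_force: [-0.2, 0.4, -0.5]
finger_gap: 0.4
finger_force: 0.0
```

Call:
step_arm(motion=[[[0,0,3.0],0,0],[[0,0,0],0,0]])

```text
time_s: 2.77
ee_pos: [598.3, 12.0, 141.0]
tcp_rot: [0.846, 0.534, -0.005, -0.004]
contact_force: [-1.2, 0.1, -1.0]
finger_gap: 0.3
finger_force: 0.0
```

```bash
cat >> h.py <<'E'
c=np.array([578.5,46.5])
def goto(phi,rad,tan,z=None):
    "local shift cm and turn deg to put the tool at wall-frame (rad,tan) with tool y along phi"
    s=get_state(); q=s["tcp_rot"]; yaw=2*np.degrees(np.arctan2(q[1],q[0]))
    a=np.radians(yaw); d=c+Rz(np.radians(phi))@[rad,tan]-s["ee_pos"][:2]
    print("yaw",yaw.round(2),"pos",s["ee_pos"].round(1),"F",s["contact_force"].round(1),"local cm",np.round([d@[np.cos(a),np.sin(a)]/10,d@[np.sin(a),-np.cos(a)]/10],2),"turn",np.round(-((phi+90-yaw+180)%360-180),1))
E
python3 - <<'E'
from h import *
goto(-24.5,38,-17)
im=capture("scene")[60:220,130:330]; cv2.imwrite("pics/s1.png",cv2.resize(im,(750,600),interpolation=cv2.INTER_CUBIC))
print(proj("scene",np.r_[get_state()["ee_pos"][:2],get_state()["ee_pos"][2]]))
E
```

```text
yaw 64.53 pos [598.3  12.  141. ] F [-1.2  0.1 -1. ] local cm [0.63 0.55] turn -1.0
[[219.09923886 128.40872946]]
```

View pics/s1.png

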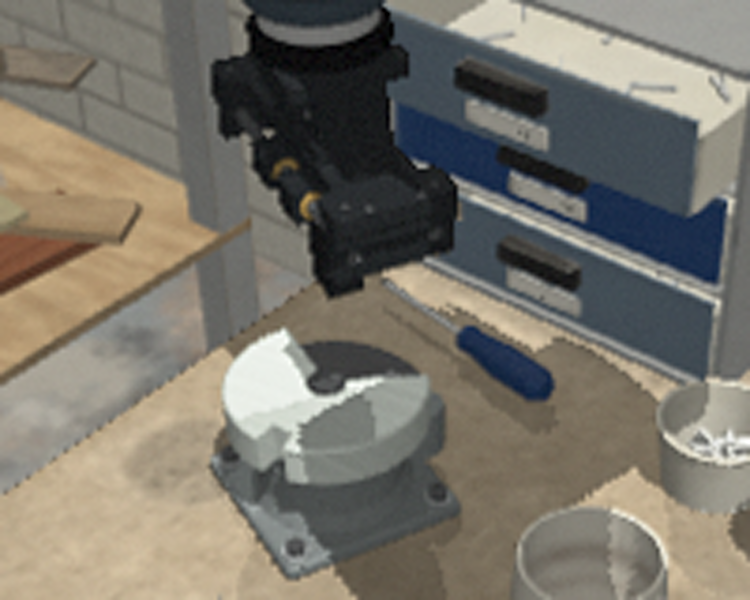

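Call:
step_arm(motion=[[[0,0,0],-1,0],[[0,0,0],0,0],[[0,0,0],0,0]])

```text
time_s: 3.07
ee_pos: [604.9, 10.6, 151.6]
tcp_rot: [0.841, 0.541, 0.002, 0.002]
contact_force: [-0.2, -0.2, -0.7]
finger_gap: 0.3
finger_force: 0.0
```

```bash
python3 -c "
from h import *
goto(-24.5,38,-17)"
```

```text
yaw 65.52 pos [604.9  10.6 151.6] F [-0.2 -0.2 -0.7] local cm [ 0.47 -0.09] turn 0.0
```

Call:
step_arm(motion=[[[0.45,-0.1,1.0],0,0],[[0,0,1.0],0,0],[[0,0,1.0],0,0],[[0,0,1.0],0,0],[[0,0,0],0,0]])

```text
time_s: 3.48
ee_pos: [602.2, 15.8, 105.4]
tcp_rot: [0.841, 0.541, -0.002, -0.002]
contact_force: [-0.0, -0.2, -0.6]
finger_gap: 0.4
finger_force: 0.0
```

Call:
step_arm(motion=[[[0,0,0.3],0,0],[[0,0,0.3],0,0],[[0,0,0.3],0,0],[[0,0,0],0,0]])

```text
time_s: 3.82
ee_pos: [604.0, 15.5, 99.2]
tcp_rot: [0.841, 0.541, -0.0, -0.0]
contact_force: [0.2, 0.4, -0.8]
finger_gap: 0.3
finger_force: 0.0
```

```bash
python3 -c "
from h import *
goto(-24.5,38,-17)
im=capture('scene')[90:220,150:310]; cv2.imwrite('pics/s2.png',cv2.resize(im,(720,585),interpolation=cv2.INTER_CUBIC))"
```

```text
yaw 65.51 pos [604.   15.5  99.2] F [ 0.2  0.4 -0.8] local cm [0.06 0.2 ] turn 0.0
```

View pics/s2.png

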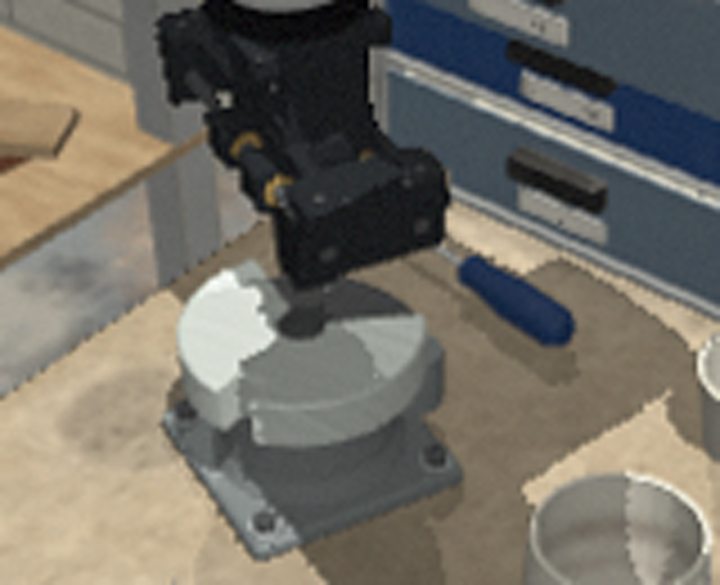

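Call:
step_arm(motion=[[[0.05,0.15,0.2],0,0],[[0,0,0.2],0,0],[[0,0,0.2],0,0],[[0,0,0],0,0],[[0,0,0],0,0]])

```text
time_s: 4.28
ee_pos: [605.6, 15.4, 93.5]
tcp_rot: [0.841, 0.541, -0.0, -0.0]
contact_force: [-0.1, 1.0, 1.1]
finger_gap: 0.6
finger_force: 0.0
```

Call:
step_arm(motion=[[[0,0,0.2],0,0],[[0,0,0.1],0,0],[[0,0,0],0,0]])

```text
time_s: 4.53
ee_pos: [605.5, 15.4, 90.4]
tcp_rot: [0.841, 0.541, -0.0, -0.0]
contact_force: [-0.3, 0.5, -0.1]
finger_gap: 0.2
finger_force: 0.0
```

Call:
step_arm(motion=[[[0,0,0.2],0,0],[[0,0,0],0,0],[[0,0,0],0,0]])

```text
time_s: 4.78
ee_pos: [605.6, 15.4, 88.6]
tcp_rot: [0.841, 0.541, -0.0, -0.0]
contact_force: [-0.0, 1.2, -0.7]
finger_gap: 0.5
finger_force: 0.0
```

Call:
step_arm(motion=[[[0,0,0.2],0,0],[[0,0,0],0,0],[[0,0,0],0,0]])

```text
time_s: 5.03
ee_pos: [605.6, 15.4, 86.6]
tcp_rot: [0.841, 0.541, -0.0, -0.0]
contact_force: [0.4, 0.4, -0.1]
finger_gap: 0.8
finger_force: 0.0
```

Call:
step_arm(motion=[[[0,0,0.2],0,0],[[0,0,0],0,0],[[0,0,0],0,0]])

```text
time_s: 5.28
ee_pos: [606.0, 15.4, 85.6]
tcp_rot: [0.841, 0.541, 0.0, 0.0]
contact_force: [-3.1, 1.2, 5.7]
finger_gap: 0.2
finger_force: 3.1
```

Call:
step_arm(motion=[[[0,0,-0.4],0,0],[[0.3,0,0],0,0],[[0.3,0,0],0,0],[[0.2,0,0],0,0],[[0,0,0],0,0]])

```text
time_s: 5.7
ee_pos: [609.2, 22.8, 88.6]
tcp_rot: [0.841, 0.541, -0.0, 0.0]
contact_force: [-0.0, -1.3, 0.5]
finger_gap: 0.4
finger_force: 0.4
```

Call:
step_arm(motion=[[[0.33,0.06,0],-5,0],[[0.33,0.06,0],-5,0],[[0.33,0.06,0],-5,0],[[0.33,0.06,0],-5,0],[[0,0,0],0,0]])

```text
time_s: 6.12
ee_pos: [615.5, 34.4, 88.6]
tcp_rot: [0.733, 0.68, -0.0, 0.0]
contact_force: [0.7, -2.7, 0.2]
finger_gap: 0.6
finger_force: 1.2
```

```bash
python3 -c "
from h import *
goto(-4.5,38,-9)"
```

```text
yaw 85.71 pos [615.5  34.4  88.6] F [ 0.7 -2.7  0.2] local cm [0.02 0.02] turn 0.2
```

Call:
step_arm(motion=[[[0.33,0.06,0],-5,0],[[0.33,0.06,0],-5,0],[[0.33,0.06,0],-5,0],[[0.33,0.06,0],-5,0],[[0.33,0.06,0],-5,0]])

```text
time_s: 6.53
ee_pos: [617.3, 50.1, 88.7]
tcp_rot: [0.569, 0.822, -0.0, 0.001]
contact_force: [3.3, -4.3, -1.6]
finger_gap: 0.3
finger_force: 2.6
```

Call:
step_arm(motion=[[[0.33,0.06,0],-5,0],[[0.33,0.06,0],-5,0],[[0.33,0.06,0],-5,0],[[0.33,0.06,0],-5,0],[[0,0,0],0,0]])

```text
time_s: 6.95
ee_pos: [613.1, 63.5, 88.6]
tcp_rot: [0.418, 0.909, -0.0, 0.001]
contact_force: [2.9, -3.4, -0.5]
finger_gap: 0.2
finger_force: 2.0
```

```bash
python3 -c "
from h import *
goto(40.5,38,-9)"
```

```text
yaw 130.61 pos [613.1  63.5  88.6] F [ 2.9 -3.4 -0.5] local cm [0.05 0.07] turn 0.1
```

Call:
step_arm(motion=[[[0.36,0.1,0],-5,0],[[0.34,0.07,0],-5,0],[[0.33,0.06,0],-5,0],[[0.34,0.07,0],-5,0],[[0.33,0.06,0],-5,0]])

```text
time_s: 7.37
ee_pos: [602.9, 76.1, 88.7]
tcp_rot: [0.212, 0.977, -0.001, 0.001]
contact_force: [5.2, -7.4, -3.8]
finger_gap: 0.4
finger_force: 3.6
```

Call:
step_arm(motion=[[[0.34,0.07,0],-5,0],[[0.34,0.06,0],-5,0],[[0.33,0.06,0],-5,0],[[0.34,0.07,0],-5,0],[[0,0,0],0,0]])

```text
time_s: 7.78
ee_pos: [590.7, 83.2, 89.1]
tcp_rot: [0.039, 0.999, -0.0, 0.001]
contact_force: [4.1, -1.8, 0.1]
finger_gap: 0.5
finger_force: 1.5
```

```bash
python3 -c "
from h import *
goto(85.5,38,-9)"
```

```text
yaw 175.57 pos [590.7  83.2  89.1] F [ 4.1 -1.8  0.1] local cm [0.03 0.04] turn 0.1
```

Call:
step_arm(motion=[[[0.35,0.08,0],-5,0],[[0.34,0.07,0],-5,0],[[0.34,0.06,0],-5,0],[[0.34,0.07,0],-5,0],[[0.34,0.06,0],-5,0]])

```text
time_s: 8.2
ee_pos: [575.3, 85.3, 89.6]
tcp_rot: [-0.178, 0.984, -0.001, 0.003]
contact_force: [2.4, -0.4, -0.7]
finger_gap: 0.5
finger_force: 1.3
```

Call:
step_arm(motion=[[[0.34,0.07,0],-5,0],[[0,0,0],0,0],[[0,0,0],0,0]])

```text
time_s: 8.45
ee_pos: [569.5, 85.1, 89.0]
tcp_rot: [-0.218, 0.976, 0.0, 0.001]
contact_force: [1.3, -0.6, 0.9]
finger_gap: 0.5
finger_force: 0.9
```

```bash
python3 -c "
from h import *
goto(115.5,38,-9)
a=capture('top')[110:210,215:315]; b=capture('scene')[120:220,170:270]
cv2.imwrite('pics/z2.png',np.hstack([cv2.resize(i,(400,400),interpolation=cv2.INTER_CUBIC) for i in(a,b)]))"
```

```text
yaw 205.24 pos [569.5  85.1  89. ] F [ 1.3 -0.6  0.9] local cm [-0.05 -0.07] turn -0.3
```

View pics/z2.png

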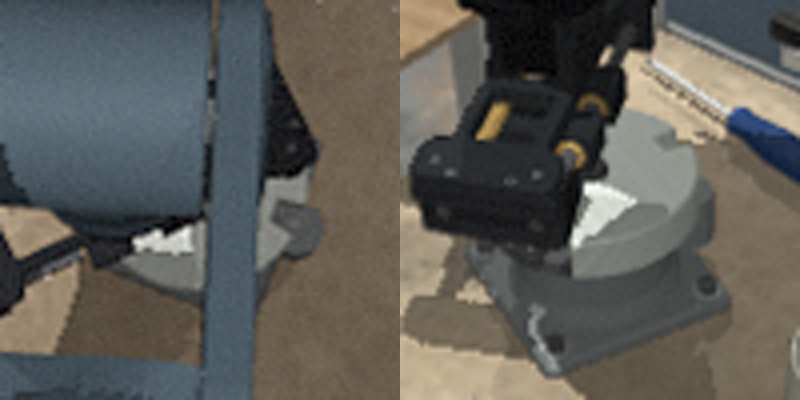

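```bash
python3 -c "
from h import *
a=capture('top')
a=cv2.resize(a[145:185,265:305],(720,720),interpolation=cv2.INTER_CUBIC)[:600]
a=cv2.convertScaleAbs(a,alpha=1.6)
cv2.imwrite('pics/z3.png',a)
c=np.array([578.5,46.5])
def P(r,ang,off,z): return ((proj('top',np.r_[c+Rz(np.radians(ang))@[r,off],z])[0]-[265,145]+.5)*18-.5).round()
for ang in(-120,-116,-112): print(ang,[P(r,ang,o,86) for r,o in((59.5,8),(45,8),(45,-8),(59.5,-8))])
print('ear tip',P(76,-112,0,50),P(55,-112,0,60), 'ear sides',P(55,-112,21,50),P(55,-112,-21,50),'centre',P(0,0,0,90))"
```

```text
-120 [array([454., 365.]), array([348., 306.]), array([282., 422.]), array([388., 481.])]
-116 [array([466., 332.]), array([356., 280.]), array([299., 401.]), array([408., 453.])]
-112 [array([476., 299.]), array([363., 254.]), array([313., 378.]), array([427., 423.])]
ear tip [558. 443.] [404. 372.] ear sides [462. 223.] [337. 539.] centre [-12. 174.]
```

View pics/z3.png

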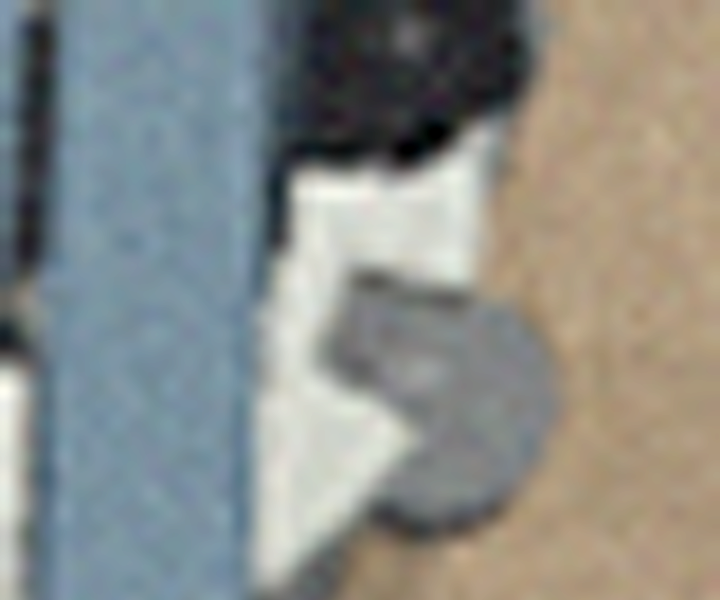

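Call:
step_arm(motion=[[[-0.3,0,0],0,0],[[0,0,0.2],0,0],[[0,0,0.2],0,0],[[0,0,0.1],0,0],[[0,0,0],0,0]])

```text
time_s: 9.02
ee_pos: [571.7, 86.5, 83.8]
tcp_rot: [-0.221, 0.975, 0.0, -0.0]
contact_force: [-1.0, 0.7, 3.5]
finger_gap: 0.3
finger_force: 2.2
```

Call:
step_arm(motion=[[[0,0,0.2],0,0],[[0,0,0],0,0],[[0,0,0],0,0]])

```text
time_s: 9.27
ee_pos: [571.8, 86.5, 81.9]
tcp_rot: [-0.221, 0.975, 0.0, -0.0]
contact_force: [0.6, 0.9, 4.3]
finger_gap: 0.4
finger_force: 2.3
```

Call:
step_arm(motion=[[[0,0,0.2],0,0],[[0,0,0.2],0,0],[[0,0,0.2],0,0],[[0,0,0],0,0]])

```text
time_s: 9.6
ee_pos: [571.9, 86.5, 76.0]
tcp_rot: [-0.221, 0.975, 0.0, 0.0]
contact_force: [-2.3, 0.8, 7.0]
finger_gap: 0.3
finger_force: 3.3
```

Call:
step_arm(motion=[[[0,0,0.1],0,0],[[0,0,0.1],0,0],[[0,0,0.1],0,0],[[0,0,0],0,0]])

```text
time_s: 9.93
ee_pos: [573.3, 86.8, 75.3]
tcp_rot: [-0.221, 0.975, 0.0, 0.001]
contact_force: [-5.0, 3.2, 19.2]
finger_gap: 0.7
finger_force: 9.2
```

Call:
step_arm(motion=[[[0,0,-0.3],0,0],[[0,0,-0.3],0,0],[[0,0,-1.0],0,0],[[0,0,-2.0],0,0],[[0,0,-3.0],0,0]])

```text
time_s: 10.35
ee_pos: [569.2, 86.2, 136.5]
tcp_rot: [-0.221, 0.975, 0.001, -0.003]
contact_force: [0.9, -0.8, 0.7]
finger_gap: 0.2
finger_force: 0.0
```

Call:
step_arm(motion=[[[0,0,-3.5],0,0],[[0,0,-3.5],0,0],[[0,0,-2.0],0,0],[[0,0,0],0,0],[[0,0,0],0,0]])

```text
time_s: 10.77
ee_pos: [572.2, 86.1, 230.0]
tcp_rot: [-0.221, 0.975, -0.0, 0.001]
contact_force: [0.4, 0.1, 0.3]
finger_gap: 0.6
finger_force: 0.0
```

```bash
python3 -c "
from h import *
goto(115.5,38,-9)
cv2.imwrite('pics/s4.png',cv2.resize(capture('scene')[120:280,150:350],(750,600),interpolation=cv2.INTER_CUBIC))"
```

```text
yaw 205.51 pos [572.2  86.1 230. ] F [0.4 0.1 0.3] local cm [ 0.24 -0.05] turn 0.0
```

View pics/s4.png

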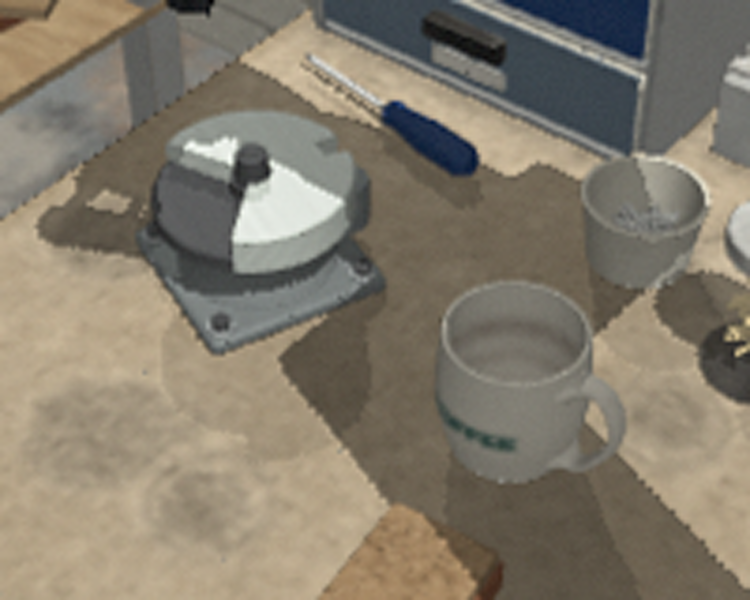

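The picture shows the flange down, with the spindle standing well clear of it at crop (252,160). The notch is at (330,145) over the ear, the mug, tub and block have not moved, and the fingers are away.

```bash
python3 -c "
from bench import *
print(job_done())"
```

```text
the job is handed in; nothing more can be done
None
```

The flange was turned about 148° until its notch was over the pin, then pressed down about 10 mm until it bottomed out. The fingers are clear, the mug, tub and block look unmoved in the last picture, and the job is handed in at about 11 s; no verdict was returned.

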